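# Pack the ring-repair kit tray in two layers

## Task

Pack the ring-repair kit in the wooden tray: set the small dish of rings on the solid round mark, the white-lidded pot on the ring-shaped mark, and the shortest pliers flat along the oblong mark between the two notched rests. When those three are in, lay the scriber last, across both rests above the pliers. Leave the wider dish and the longer pliers where they lie.

Things in the scene. Friction and masses are not known exactly. Their poses are not given: they have to be found in the camera images.
- kit_tray: Low open brown wooden tray, 114 x 234 mm, walls 6 mm thick, 14 mm high; fixed to the bench. Origin: centre of its underside, on the bench (z = 0); x across its short side (away from the robot), y along its long side (robot's left), z up. Two cork liners lie in it side by side; either may be the left one.
- round_liner: Flat cork liner fixed in the tray, 100 (x) x 109 (y) x 3 mm, with two flush dark round marks. Origin: centre of its underside, 6 mm above the bench; axes as the tray's; its top is 9 mm above the bench. Solid disc mark, 54 mm wide, for the dish: centre x = 0, y = +29 mm. Ring-shaped mark, 50 mm outside, for the pot: centre x = 0, y = -25 mm.
- rest_liner: Cork liner, size, axes, origin as round_liner. Centred dark oblong mark, 86 (x) x 52 mm, for the pliers. Beside it two posts with notched brass rests at y = +-46 mm (8 mm thick, 36 mm along x), x = -14 mm. Notch seats 16 mm wide, 27 mm above the origin; sloping horns widen to 38 mm, end 36 mm up. Scriber lies along y on both, middle at x = -14, y = 0.
- dish_of_rings: Small round tan dish holding small rings (part of it, they do not come out), 50 mm across, 13 mm high; can be grasped across its whole outside. Origin at the centre of its underside, z up. The smaller of the two dishes. 50 g.
- flux_pot: Small round pot, tan below with a white lid (fixed) 45 mm across, body 43 mm; 25 mm high. Origin at the centre of its underside, z up. 110 g.
- short_pliers: Short half-round pliers of bare steel lying flat, 80 mm long (y), 47 mm across the spread handles, 12 mm thick: shorter than the other pliers and cutters. Origin at the middle of the length, underside. Jaws towards -y, closed, 18 mm wide from y = -40 to -8 mm, where they can be grasped across x; handles spread to 47 mm at y = +40 mm. 85 g.
- scriber: Scriber with boxwood handle and thin steel point, lying flat: 116 mm along y, 12 mm high, 10 to 12 mm wide. Origin at the middle of its length, underside. Grasp across x near the middle. 18 g.
- wide_dish: Look-alike, to be left: round tan dish with stones, 61 mm across, 10 mm high, the larger and flatter of the two dishes. Origin at the centre of its underside.
- long_pliers: Look-alike, to be left: worn nickel parallel pliers, 100 x 44 x 12 mm, lying flat along y, jaws to -y. Origin at the middle, underside.
There are look-alikes about, which are no part of the job. Leave any yellow look-alike of the dish_of_rings alone.

How it is judged:
By the outcome, as a careful person would: the job done as asked, in the order asked, and still so for the second after the job is handed in, with the robot touching nothing.
It also fails if it takes over 88 s, if anything falls off the work surface, if the arm or the gripper's body presses on something with over 40 N, if the wrist force passes 120 N, or if a joint passes its speed limit or range.

## Robot

A 6-joint arm with a two-finger parallel gripper is mounted at the origin on a cart in front of the work surface, level with it; the furniture and walls round the work are solid. World frame = base frame: x ahead of the robot, y to its left, z up, the work surface at z = 0. Lengths are in m, angles in degrees, forces in N, time in s.
With the tool pointing down it reaches from about 0.35 to 0.725 m from the base axis. Payload 6 kg.
Tool frame: the origin (TCP) lies midway between the tips of the shut fingers; the grasp point (between the pads) lies manip.pinch_z behind it (manip.pinch_z is the distance from the TCP to the grasp point, in m); z points along the fingers, x is the direction in which the jaws open and shut, and the axes are right-handed (so a half turn about z gives the same grasp; the last joint's range is limited). The gripper opens to 85 mm and grips with 20 to 120 N. Pads are 22 mm wide; open, the fingers measure 114 mm over their backs; the gripper's body (76 mm by 85 mm) begins 54 mm behind the grasp point. The pads swing forward as they close: fully open they stand 13 mm farther back than shut.
Start: joints at [19.12, 2.303, 4.859, 0, -92.561, -19.12], TCP at [0.6, 0, 0.231] pointing down, gripper open.
Joint ranges: [-146.85, 146.85], [-73.84, 115.35], [-62.03, 85.46], [-188.31, 113.3], [-161.28, -10.13], [-171.36, 171.36]. Speed limits (degrees/s): [147.25, 147.25, 172.46, 180, 180, 180].

## Interface

Orientations are given as a 3x3 rotation matrix whose columns are the frame's x, y, z axes.
In Python, from rig import status, grab_frame, manip, spot_in, outline_of, mark_of gives the robot as it stands.
- The arm moves only by the tool apply_moves, never from a script. Its arguments are lists of equal length, an entry for each row: "offset": the shift along the tool's x, y, z in mm, a list of three; "spin": the turn about the tool's z in rad. A call has 1 to 8 rows; each row is the pose to reach, as a shift and turn from the pose commanded when the call began, along the tool's axes at that moment; what a row does not reach only later rows make up. A row lasts 1/10 s, in which the tool goes at most 50 mm and 8.59 degrees, less where a joint would pass 70% of its speed; a pose out of reach is approached as far as the arm can. A call with a gripper value outside its range is refused whole. "gripper" is the closure, from -1 (fully open) to 1 (shut), set as the call begins (left out, the last holds). The fingers move at their own pace and stop on an object; "grip_force" is the grip in N (left out, the last holds). Time passes only in rows, so rows that repeat a pose let the fingers close. It gives the time, the measured TCP pose, the force and the opening at its end, in the units of the state.
- status.observe(): the state, without advancing time (a new reading comes with each control period).
- grab_frame(name): name is "scene" or "side" or "wrist"; returns a dict with "image" (400x640x3 uint8, red, green, blue), "z_map" (400x640 float32, m along the optical axis (not along the pixel's ray), 0 where there is no reading), "fx", "fy", "cx", "cy" (pixels), "R" (3x3) and "t" (3): a world point X has camera coordinates R X + t. Camera axes: x right, y down, z forward; pixel columns grow to the right and rows downward; lengths in m; the calibration is good to about 2 mm. A picture is of the moment at which its call begins.
- manip.job_done(): hands the job in, once; it reports no verdict.
Trained networks look in the newest picture that a camera, given by its name, has taken for a name from the list of things; names that differ only in an ending like _2 or _b are one class to them, and where a whole thing is asked for, a point or a joint stands for the part that bears it (a point fixed in the world has none). Each returns a list of dicts, best first, with "score" (0 to 1); they miss things now and then, are a little off and sometimes report something else, mostly with a low value. They report only what shows in the picture. A call takes as long as a camera call. They do not tell look-alikes from the thing itself.
- spot_in(camera, name): "location" ([x, y, z] in m, in the coordinates of the camera as it stood for that picture, good to about 4 mm: the middle of the surface that is visible of it).
- outline_of(camera, name): "mask" (400x640 bool, what is visible of it).
- mark_of(camera, name): "location" ([x, y, z] in m, in the coordinates of the camera as it stood for that picture, good to about 4 mm: a listed point, or the origin of a listed thing).
The state is a dict: "clock": time; "q": joint angles; "joint_velocities": joint speeds; "tau": joint torques, N m; "tcp_pos": TCP position; "tcp_rot": TCP orientation; "force": force on the tool from outside, world axes, zero at the start; "wrist_torque": the same for the moment, N m; "finger_gap": opening from 0.0 (shut) to 1.0 (fully open).
Only numpy, scipy, OpenCV 4.12 (cv2) and the standard library are available. Lean on these libraries where they do the work, as an engineer would, in place of code of your own. Each camera call takes 0.05 s, during which the arm holds its last target. There are 200 camera calls.

## Working session

There is one attempt and no reset: what is moved stays moved. The work goes in short steps, Python scripts to look and compute and a tool call to move; the robot and the scene stay as the last step left them, time stands still between calls to the robot, and variables do not carry over. Pictures are saved under pics/ and viewed, about 12 in all and at most 16, crops included, and the job is handed in when it is done.

Besides the shell and the picture viewer there is one more tool, called after "Emit:" in YAML: its name, and indented under it one key for each argument. apply_moves: Moves the arm, as the interface text tells. Its arguments: {"type":"object","properties":{"offset":{"type":"array"},"spin":{"type":"array"},"gripper":{"type":"number"},"grip_force":{"type":"number"}},"required":["offset","spin"]}

```bash
mkdir -p pics; cat > h.py <<'E'
import numpy as np, cv2
from rig import status, grab_frame, manip, spot_in, outline_of, mark_of
def w(f,p): return f["R"].T@(np.array(p)-f["t"])
def px(f,p):
    c=f["R"]@np.array(p)+f["t"]; return (int(c[0]/c[2]*f["fx"]+f["cx"]),int(c[1]/c[2]*f["fy"]+f["cy"]))
def cloud(f):
    z=f["z_map"]; v,u=np.mgrid[:400,:640]
    c=np.stack([(u-f["cx"])/f["fx"]*z,(v-f["cy"])/f["fy"]*z,z],-1)
    return (c-f["t"])@f["R"]
def save(f,n,box=None,k=1):
    im=f["image"][:,:,::-1]
    if box: im=im[box[1]:box[3],box[0]:box[2]]
    cv2.imwrite("pics/"+n,cv2.resize(im,None,fx=k,fy=k,interpolation=cv2.INTER_CUBIC))
E
python3 - <<'E'
from h import *
np.set_printoptions(precision=3,suppress=True)
s=status.observe();print(s["tcp_pos"],s["tcp_rot"],manip.pinch_z,s["clock"],s["finger_gap"])
for c in ["scene","side","wrist"]:
    f=grab_frame(c);save(f,c+"0.png")
    print(c,f["fx"],f["R"].T@-f["t"])
    for n in ["kit_tray","round_liner","rest_liner","dish_of_rings","flux_pot","short_pliers","scriber","wide_dish","long_pliers"]:
        for fn in (spot_in,mark_of):
            for d in fn(c,n)[:4]:
                if d["score"]>.2:
                    p=w(f,d["location"]);print(n,fn.__name__,round(d["score"],2),p,px(f,p))
E
```

```text
[0.6  0.   0.23] [[-1.     0.    -0.002]
 [ 0.     1.    -0.   ]
 [ 0.002 -0.    -1.   ]] 0.0187 0.0 1.0002145514638907
scene 412.1658012235484 [-0.246 -0.538  0.454]
kit_tray call 0.92 [ 0.533 -0.091  0.012] (349, 203)
kit_tray call 0.91 [ 0.587 -0.067  0.002] (352, 196)
kit_tray call 0.48 [ 0.587 -0.126  0.006] (372, 201)
round_liner call 0.83 [ 0.588 -0.126  0.008] (372, 200)
round_liner call 0.83 [ 0.588 -0.127  0.006] (373, 201)
rest_liner call 0.66 [ 0.577 -0.011  0.007] (331, 190)
dish_of_rings call 0.6 [0.423 0.146 0.002] (246, 196)
dish_of_rings call 0.54 [0.337 0.089 0.006] (237, 214)
dish_of_rings call 0.21 [ 0.375 -0.285  0.006] (393, 262)
dish_of_rings call 0.75 [ 0.425  0.147 -0.001] (246, 197)
dish_of_rings call 0.69 [0.336 0.086 0.001] (238, 217)
dish_of_rings call 0.29 [ 0.383 -0.276  0.003] (390, 260)
flux_pot call 0.82 [ 0.555 -0.299  0.016] (435, 223)
flux_pot call 0.26 [ 0.531 -0.088  0.01 ] (347, 203)
flux_pot call 0.56 [ 0.567 -0.296 -0.005] (434, 228)
short_pliers call 0.59 [ 0.413 -0.168  0.007] (351, 235)
short_pliers call 0.45 [ 0.577 -0.014  0.008] (332, 1
[... 2204 characters left out ...]
_liner call 0.97 [ 0.589 -0.018  0.005] (331, 146)
dish_of_rings call 0.71 [0.414 0.13  0.007] (460, 258)
dish_of_rings call 0.62 [0.335 0.088 0.003] (524, 227)
dish_of_rings call 0.76 [ 0.334  0.086 -0.002] (522, 224)
dish_of_rings call 0.71 [ 0.431  0.145 -0.002] (444, 264)
short_pliers call 0.91 [ 0.424 -0.153  0.009] (485, 22)
short_pliers call 0.96 [ 0.421 -0.167  0.   ] (486, 9)
short_pliers call 0.67 [ 0.587 -0.017  0.006] (332, 148)
scriber call 0.71 [ 0.426 -0.154  0.009] (484, 20)
scriber call 0.56 [ 0.437 -0.086  0.009] (465, 87)
scriber call 0.91 [ 0.428 -0.069  0.   ] (468, 103)
wide_dish call 0.67 [0.437 0.039 0.006] (451, 192)
wide_dish call 0.69 [0.436 0.041 0.001] (450, 192)
```

View pics/scene0.png

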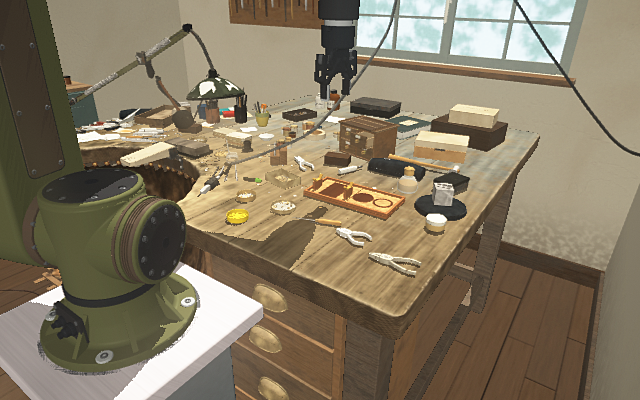

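View pics/wrist0.png

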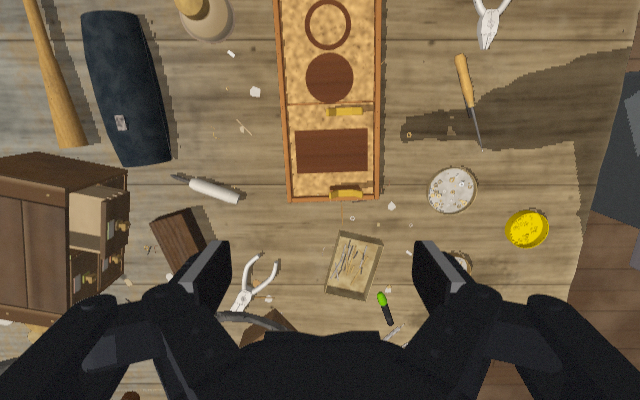

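View pics/side0.png

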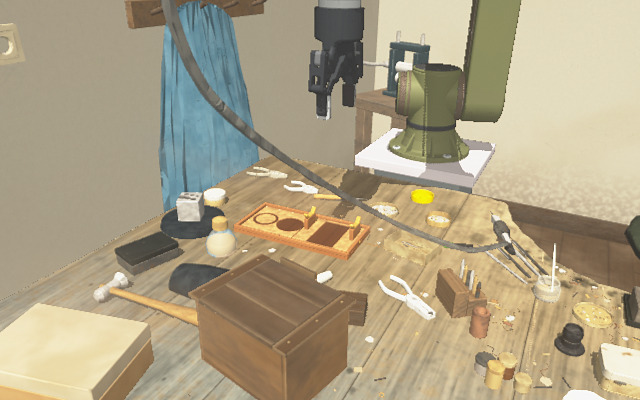

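The three pictures show:
- **Dish candidates (scene):** yellow look-alike (237,216), wide dish with stones (283,207), small tan dish (246,197). I choose the small one.
- **Pliers candidates:** short (351,237), long (393,262), and white cutters at (302,162). I choose (351,237).
- **Pot:** only one, at (435,223).
- **Scriber:** (324,222).
- **Tray:** the round liner is on the right (-y).

Next I'll measure these and check the hanging cable.

```bash
python3 - <<'E'
from h import *
np.set_printoptions(precision=3,suppress=True,linewidth=200)
H={}
for c in ["scene","side","wrist"]:
    f=grab_frame(c);P=cloud(f);np.savez("f_"+c,**f)
    if c!="wrist":
        # objects 2D stats, height>4mm near location
        print(c,"high pts grid (max z in mm per 4cm cell), rows x .34..,cols y -.36..")
        ok=(f["z_map"]>0)
        for x in np.arange(.30,.80,.04):
            r=[]
            for y in np.arange(-.36,.28,.04):
                m=ok&(abs(P[...,0]-x)<.02)&(abs(P[...,1]-y)<.02)&(P[...,2]<.5)
                r.append(int(1000*np.max(P[m][:,2])) if m.sum() else -1)
            print(round(x,2),r)
    for n,p in dict(dish=(.425,.147),pot=(.567,-.293),pl=(.42,-.167),lp=(.385,-.28),sc=(.428,-.075),wd=(.435,.037)).items():
        m=(f["z_map"]>0)&(abs(P[...,0]-p[0])<.055)&(abs(P[...,1]-p[1])<(.065))&(P[...,2]>.004)&(P[...,2]<.04)
        if m.sum()>15:
            k,l,st,ce=cv2.connectedComponentsWithStats(m.astype(np.uint8))
            i=1+np.argmax(st[1:,4]); Q=P[l==i]
            print(c,n,len(Q),"min",Q.min(0),"max",Q.max(0),cv2.minAreaRect((Q[:,:2]*1000).astype(np.float32)))
f=dict(np.load("f_wrist.npz"));P=cloud(f);g=f["image"].astype(int)
dark=((g.sum(2)<230)&(g[...,0]>g[...,2]+25)).astype(np.uint8); dark[:,:275]=0;dark[:,385:]=0;dark[210:]=0
k,l,st,ce=cv2.connectedComponentsWithStats(dark)
for i in range(1,k):
    if st[i,4]>150:
        Q=P[l==i]; print("mark",st[i],Q.mean(0),(Q.min(0)+Q.max(0))/2,Q.max(0)-Q.min(0),cv2.minAreaRect((Q[:,:2]*1000).astype(np.float32)))
save(f,"wrist1.png",(270,0,560,290),2)
E
```

```text
scene high pts grid (max z in mm per 4cm cell), rows x .34..,cols y -.36..
0.3 [1, 1, 1, 1, 1, 2, 1, 1, 1, 2, 1, 13, 11, 1, 1, 2]
0.34 [1, 1, 1, 0, 1, 0, 2, 1, 1, 0, 1, 13, 13, 1, 1, 13]
0.38 [1, 9, 12, 11, 9, 8, 1, 1, 1, 1, 1, 1, 10, 12, 2, 22]
0.42 [1, 9, 7, 0, 9, 12, 11, 12, 7, 10, 10, 10, 13, 13, 1, 22]
0.46 [0, 0, 1, 0, 1, 1, 10, 1, 1, 9, 10, 10, 13, 12, 2, 1]
0.5 [0, 0, 0, 1, 0, 1, 1, 1, 1, 1, 1, 0, 20, 10, 12, 11]
0.54 [1, 24, 25, 1, 15, 14, 14, 40, 453, 453, 452, 22, 21, 21, 22, 47]
0.58 [0, 25, 24, 1, 14, 10, 10, 42, 454, 417, 452, 21, 22, 21, 18, 59]
0.62 [0, 16, 59, 17, 14, 11, 15, 15, 454, 353, 14, 0, 1, 89, 84, 61]
0.66 [0, 17, 60, 60, 14, 14, 13, 13, 13, 348, 11, 0, 127, 111, 46, 61]
0.7 [1, 15, 60, 15, 31, 66, 26, 1, 2, 2, 16, 1, 152, 10, 11, 47]
0.74 [0, 1, 29, 29, 29, 65, 0, 1, 0, 11, 14, 25, 180, 1, 9, 9]
0.78 [0, 0, 30, 30, 30, 24, 28, 33, 34, 30, 10, 203, 204, 0, 2, 1]
scene dish 155 min [0.395 0.121 0.004] max [0.448 0.174 0.014] ((422.97491455078125, 146.7786102294922), (52.102996826171875, 49.12796401977539), 27.697484970092773)
scene pot 494 min [ 0.543 -0.319
[... 3654 characters left out ...]
.367] ((604.2078247070312, -125.03765869140625), (101.6126937866211, 48.45215606689453), 68.05391693115234)
mark [ 306   53   47   51 1791] [ 0.592 -0.096  0.011] [ 0.592 -0.096  0.19 ] [0.052 0.053 0.369] ((591.9005737304688, -96.33659362792969), (51.53197479248047, 51.85551452636719), 45.4213981628418)
mark [380  74   5  67 276] [ 0.529 -0.063  0.003] [ 0.563 -0.064  0.186] [0.076 0.075 0.376] ((547.553466796875, -74.55376434326172), (63.71976852416992, 85.89816284179688), 59.545047760009766)
mark [ 295  129   72   44 2895] [ 0.589 -0.014  0.011] [ 0.589 -0.029  0.191] [0.085 0.081 0.368] ((589.6241455078125, -29.212718963623047), (84.17809295654297, 80.07376098632812), 2.1630465984344482)
```

View pics/wrist1.png

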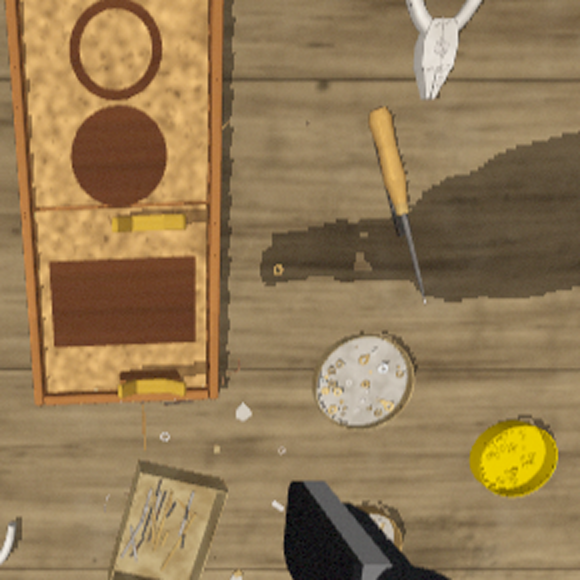

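The crop shows the disc mark at (118,155), the ring at (115,48), the oblong at (123,300), and the rests at (148,222) and (152,386). The sizes confirm the choices: short pliers 78 mm against 97 mm, dish 50 mm against 61 mm. I'll move to the small dish first.

Emit:
apply_moves:
  offset:
    - [175, 147, 110]
    - [175, 147, 110]
    - [175, 147, 110]
    - [175, 147, 110]
    - [175, 147, 110]
    - [175, 147, 110]
    - [175, 147, 110]
  spin: [0, 0, 0, 0, 0, 0, 0]
  gripper: -0.65
  grip_force: 30

```text
clock: 3.7
tcp_pos: [0.4244, 0.1477, 0.1214]
tcp_rot: [[-1.0, -0.003, 0.0], [-0.003, 1.0, 0.0], [-0.0, 0.0, -1.0]]
force: [0.4, 1.1, 0.0]
finger_gap: 0.824
```

```bash
python3 - <<'E'
from h import *
np.set_printoptions(precision=4,suppress=True)
s=status.observe();print(s["tcp_pos"],s["tcp_rot"],s["finger_gap"],s["clock"])
f=grab_frame("wrist");save(f,"w2.png");np.savez("f2",**f)
P=cloud(f);d=mark_of("wrist","dish_of_rings")
for e in d[:3]: print(e["score"],w(f,e["location"]))
m=(abs(P[...,0]-.425)<.05)&(abs(P[...,1]-.147)<.045)&(P[...,2]>.005)&(P[...,2]<.016)
k,l,st,ce=cv2.connectedComponentsWithStats(m.astype(np.uint8))
i=1+np.argmax(st[1:,4]);Q=P[l==i];print(Q.min(0),Q.max(0),cv2.minEnclosingCircle((Q[:,:2]*1000).astype(np.float32)))
E
```

```text
[0.4244 0.1477 0.1214] [[-1.     -0.003   0.0005]
 [-0.003   1.      0.0001]
 [-0.0005  0.0001 -1.    ]] 0.8240369320002339 3.7
0.77 [ 0.4274  0.1447 -0.0012]
0.71 [ 0.3357  0.0868 -0.0023]
[0.4024 0.1224 0.005 ] [0.451  0.1718 0.0154] ((426.8523254394531, 147.33670043945312), 24.927053451538086)
```

View pics/w2.png

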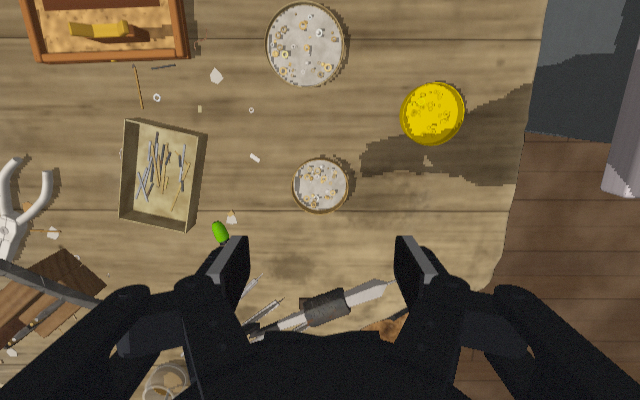

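The picture shows the small dish at (321,185) with rings, free of neighbours. The wide dish (305,45) and the yellow dish (432,113) are clear of it. I'll descend and grip.

Emit:
apply_moves:
  offset:
    - [-2, 0, 45]
    - [-2, 0, 85]
    - [-2, 0, 110]
    - [-2, 0, 119]
    - [-2, 0, 119]
    - [-2, 0, 119]
  spin: [0, 0, 0, 0, 0, 0]

```text
clock: 4.4
tcp_pos: [0.4284, 0.1472, 0.0042]
tcp_rot: [[-1.0, 0.001, 0.002], [0.001, 1.0, 0.001], [-0.002, 0.001, -1.0]]
force: [-0.4, 0.9, 0.2]
finger_gap: 0.826
```

Emit:
apply_moves:
  offset:
    - [0, 0, 0]
    - [0, 0, 0]
    - [0, 0, 0]
    - [0, 0, 0]
    - [0, 0, 0]
  spin: [0, 0, 0, 0, 0]
  gripper: 1

```text
clock: 4.9
tcp_pos: [0.428, 0.1476, 0.0042]
tcp_rot: [[-1.0, -0.001, 0.003], [-0.001, 1.0, 0.001], [-0.003, 0.001, -1.0]]
force: [-1.0, -0.5, 6.2]
finger_gap: 0.551
```

Emit:
apply_moves:
  offset:
    - [0, 0, -30]
    - [0, 0, -70]
    - [-30, -40, -95]
    - [-66, -75, -95]
    - [-100, -115, -95]
    - [-130, -155, -95]
    - [-155, -195, -95]
    - [-164, -232, -95]
  spin: [0, 0, 0, 0, 0, 0, 0, 0]

```text
clock: 5.7
tcp_pos: [0.5923, -0.0869, 0.0969]
tcp_rot: [[-1.0, 0.0, -0.0], [0.0, 1.0, -0.0], [0.0, -0.0, -1.0]]
force: [0.2, 0.2, -0.8]
finger_gap: 0.557
```

```bash
cat > look.py <<'E'
from h import *
import sys
np.set_printoptions(precision=4,suppress=True)
s=status.observe();print(s["tcp_pos"],s["tcp_rot"][0],s["finger_gap"],s["clock"],s["force"])
f=grab_frame(sys.argv[1]);save(f,sys.argv[2]+".png");np.savez(sys.argv[2],**f)
E
python3 look.py wrist w3
```

```text
[ 0.5923 -0.0869  0.0969] [-1.      0.0002 -0.0003] 0.556548110515158 5.7 [ 0.2377  0.1632 -0.7565]
```

View pics/w3.png

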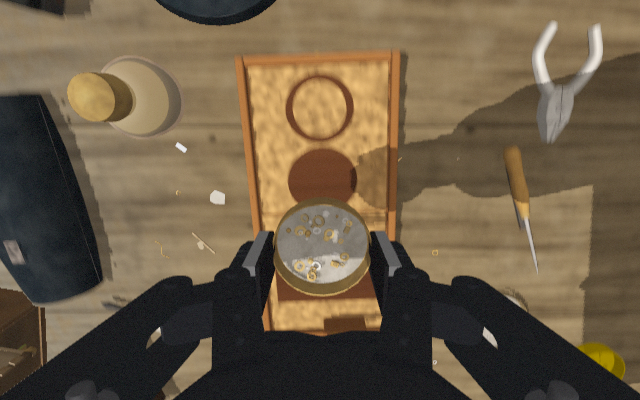

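The dish is held level at (322,247), with the disc mark at (322,177) and the ring at (320,107). I'll measure the marks and the dish in this frame.

```bash
python3 - <<'E'
from h import *
np.set_printoptions(precision=4,suppress=True)
f=dict(np.load("w3.npz"));P=cloud(f);g=f["image"].astype(int)
print(P[247,322],P[177,322])
m=(P[...,2]>.095)&(P[...,2]<.14)&(abs(P[...,0]-.592)<.026)&(abs(P[...,1]+.087)<.05);Q=P[m]
print("dish",Q.min(0),Q.max(0))
# ring: dark within liner
t=(g[...,0]<150)&(P[...,2]>.006)&(P[...,2]<.013)
r=t.copy();r[:65]=0;r[143:]=0;r[:,:275]=0;r[:,:] &= (np.arange(640)<365)
Q=P[r];(c,rr)=cv2.minEnclosingCircle((Q[:,:2]*1000).astype(np.float32));print("ring",c,rr,len(Q),Q.mean(0))
# tray wall tops
wl=(P[...,2]>.0125)&(P[...,2]<.019)&(abs(P[...,0]-.59)<.07)&(P[...,1]<-.09)&(P[...,1]>-.2)
Q=P[wl];print("walls",Q.min(0),Q.max(0))
for s in (-1,1):
    q=Q[(s*(Q[:,0]-.592)>.045)&(Q[:,1]>-.17)]; 
    if len(q)>10: print(s,q[:,0].mean(),np.degrees(np.arctan(-np.polyfit(q[:,1],q[:,0],1)[0])))
E
```

```text
[ 0.5927 -0.0846  0.0965] [ 0.5924 -0.1012  0.0102]
dish [ 0.566 -0.112  0.095] [ 0.618 -0.062  0.14 ]
ring (594.4956665039062, -152.25143432617188) 24.953235626220703 1070 [ 0.5942 -0.1526  0.0099]
walls [ 0.5352 -0.1889  0.0125] [ 0.652  -0.09    0.0171]
-1 0.5397253916592483 2.2626677913085333
1 0.6470955997497283 2.239780573042799
```

Emit:
apply_moves:
  offset:
    - [0, -10.5, 40]
    - [0, -10.5, 65]
    - [0, -10.5, 78]
    - [0, -10.5, 82]
    - [0, -10.5, 82]
    - [0, -10.5, 82]
  spin: [0, 0, 0, 0, 0, 0]

```text
clock: 6.35
tcp_pos: [0.5921, -0.0952, 0.0172]
tcp_rot: [[-1.0, -0.001, 0.003], [-0.001, 1.0, -0.0], [-0.003, -0.0, -1.0]]
force: [0.8, -0.2, -0.4]
finger_gap: 0.548
```

Emit:
apply_moves:
  offset:
    - [0, -1.5, 2]
    - [0, -1.5, 3]
    - [0, -1.5, 3]
    - [0, -1.5, 3]
  spin: [0, 0, 0, 0]

```text
clock: 6.75
tcp_pos: [0.5916, -0.0969, 0.0133]
tcp_rot: [[-1.0, -0.0, 0.001], [-0.0, 1.0, -0.0], [-0.001, -0.0, -1.0]]
force: [-1.1, 1.2, 4.8]
finger_gap: 0.55
```

Emit:
apply_moves:
  offset:
    - [0, 0, 0]
    - [0, 0, 0]
    - [0, 0, 0]
    - [0, 0, 0]
  spin: [0, 0, 0, 0]
  gripper: -0.4

```text
clock: 7.15
tcp_pos: [0.5908, -0.097, 0.012]
tcp_rot: [[-1.0, 0.0, -0.001], [0.0, 1.0, -0.0], [0.001, -0.0, -1.0]]
force: [0.5, 0.1, -0.1]
finger_gap: 0.699
```

Emit:
apply_moves:
  offset:
    - [0, 0, -20]
    - [0, 0, -60]
    - [8, -45, -105]
    - [15, -90, -120]
    - [24, -130, -120]
    - [24, -175, -120]
    - [24, -195, -120]
    - [24, -195, -120]
  spin: [0, 0, 0, 0, 0, 0, 0, 0]

```text
clock: 7.95
tcp_pos: [0.5661, -0.2947, 0.1316]
tcp_rot: [[-1.0, 0.004, -0.001], [0.004, 1.0, -0.0], [0.001, -0.0, -1.0]]
force: [0.5, -0.4, -0.3]
finger_gap: 0.703
```

```bash
python3 look.py wrist w4; python3 - <<'E'
from h import *
np.set_printoptions(precision=4,suppress=True)
f=dict(np.load("w4.npz"));P=cloud(f)
for e in mark_of("wrist","flux_pot")[:2]: print(e["score"],w(f,e["location"]))
m=(abs(P[...,0]-.567)<.035)&(abs(P[...,1]+.293)<.04)&(P[...,2]>.02)&(P[...,2]<.03)
k,l,st,ce=cv2.connectedComponentsWithStats(m.astype(np.uint8))
i=1+np.argmax(st[1:,4]);Q=P[l==i];print(Q.min(0),Q.max(0),cv2.minEnclosingCircle((Q[:,:2]*1000).astype(np.float32)))
E
```

```text
[ 0.5661 -0.2947  0.1316] [-1.      0.0038 -0.0012] 0.7030566339680708 7.95 [ 0.4923 -0.4379 -0.3321]
0.74 [ 0.5683 -0.2965 -0.0036]
[ 0.5481 -0.3172  0.02  ] [ 0.5917 -0.2728  0.0277] ((569.9315795898438, -294.7900390625), 22.44991111755371)
```

View pics/w4.png

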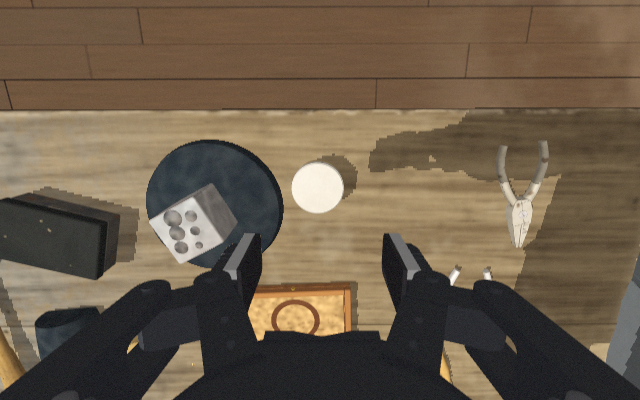

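The pot is at (318,188). The dark stand's edge at (283,200) sits close on its +x side, so I'll turn the gripper 90° and grip along y.

Emit:
apply_moves:
  offset:
    - [-3.5, 0, 5]
    - [-3.5, 0, 15]
    - [-3.5, 0, 25]
    - [-3.5, 0, 35]
    - [-3.5, 0, 45]
    - [-3.5, 0, 50]
    - [-3.5, 0, 50]
    - [-3.5, 0, 50]
  spin: [0.14, 0.28, 0.42, 0.56, 0.7, 0.84, 0.98, 1.12]
  gripper: -0.65

```text
clock: 8.85
tcp_pos: [0.5708, -0.2904, 0.0821]
tcp_rot: [[-0.432, 0.902, -0.0], [0.902, 0.432, 0.0], [0.0, -0.0, -1.0]]
force: [0.3, 0.3, 0.5]
finger_gap: 0.824
```

Emit:
apply_moves:
  offset:
    - [0, 0, 0]
    - [0, 0, 0]
    - [0, 0, 0]
    - [0, 0, 0]
    - [0, 0, 0]
  spin: [0.14, 0.28, 0.42, 0.45, 0.45]

```text
clock: 9.35
tcp_pos: [0.5708, -0.2906, 0.0824]
tcp_rot: [[-0.003, 1.0, 0.0], [1.0, 0.003, 0.0], [0.0, 0.0, -1.0]]
force: [0.2, 0.2, 0.6]
finger_gap: 0.827
```

Emit:
apply_moves:
  offset:
    - [0, 0, 30]
    - [0, 0, 55]
    - [0, 0, 70]
    - [0, 0, 77]
    - [0, 0, 77]
    - [0, 0, 77]
  spin: [0, 0, 0, 0, 0, 0]

```text
clock: 9.95
tcp_pos: [0.5712, -0.2922, 0.0066]
tcp_rot: [[-0.001, 1.0, 0.001], [1.0, 0.001, -0.001], [-0.001, 0.001, -1.0]]
force: [0.4, -0.1, 1.0]
finger_gap: 0.825
```

Emit:
apply_moves:
  offset:
    - [0, 0, 0]
    - [0, 0, 0]
    - [0, 0, 0]
    - [0, 0, 0]
    - [0, 0, 0]
  spin: [0, 0, 0, 0, 0]
  gripper: 1

```text
clock: 10.45
tcp_pos: [0.5713, -0.2924, 0.0069]
tcp_rot: [[-0.001, 1.0, 0.002], [1.0, 0.001, -0.001], [-0.001, 0.002, -1.0]]
force: [-1.3, 0.6, 6.5]
finger_gap: 0.504
```

Emit:
apply_moves:
  offset:
    - [0, 0, -35]
    - [0, 0, -70]
    - [30, 0, -85]
    - [60, 10, -85]
    - [90, 20, -85]
    - [110, 20, -85]
    - [130, 23, -85]
    - [141, 23, -85]
  spin: [0, 0, -0.14, -0.28, -0.42, -0.56, -0.7, -0.84]

```text
clock: 11.25
tcp_pos: [0.5932, -0.1493, 0.0896]
tcp_rot: [[-0.75, 0.662, -0.001], [0.662, 0.75, 0.001], [0.001, -0.0, -1.0]]
force: [-0.7, 0.7, -1.3]
finger_gap: 0.507
```

Emit:
apply_moves:
  offset:
    - [0, 0, 0]
    - [0, 0, 0]
    - [0, 0, 0]
    - [0, 0, 0]
    - [0, 0, 0]
    - [0, 0, 0]
    - [0, 0, 0]
  spin: [-0.14, -0.28, -0.42, -0.56, -0.7, -0.73, -0.73]

```text
clock: 11.95
tcp_pos: [0.5931, -0.1509, 0.0898]
tcp_rot: [[-1.0, 0.002, -0.001], [0.002, 1.0, 0.0], [0.001, 0.0, -1.0]]
force: [0.2, 0.6, -1.4]
finger_gap: 0.508
```

```bash
python3 look.py wrist w5; python3 look.py side s5; python3 - <<'E'
from h import *
np.set_printoptions(precision=4,suppress=True)
s=status.observe();t=s["tcp_pos"]
f=dict(np.load("w5.npz"));P=cloud(f)
m=(P[...,2]>t[2]+.01)&(P[...,2]<t[2]+.028)&(np.hypot(P[...,0]-t[0],P[...,1]-t[1])<.03)&(f["image"].min(2)>150);Q=P[m]
print("pot",Q.min(0),Q.max(0),cv2.minEnclosingCircle((Q[:,:2]*1000).astype(np.float32)))
f=dict(np.load("s5.npz"));P=cloud(f)
m=(P[...,2]>.0195)&(P[...,2]<.027)&(abs(P[...,0]-.592)<.035)&(abs(P[...,1]+.0975)<.035);Q=P[m]
print("dish side",Q.min(0),Q.max(0),cv2.minEnclosingCircle((Q[:,:2]*1000).astype(np.float32)))
cv2.imwrite("pics/c5.png",cv2.resize(np.hstack([f["image"][150:300,180:420],np.load("w5.npz")["image"][100:250,200:440]])[:,:,::-1],None,fx=1.65,fy=1.65))
E
```

```text
[ 0.5931 -0.1509  0.0898] [-1.      0.0024 -0.0008] 0.5083655934671734 11.95 [ 0.2215  0.5814 -1.3845]
[ 0.5932 -0.1509  0.0899] [-1.      0.003  -0.0006] 0.5072892273542726 12.0 [-0.3322 -0.64   -0.8   ]
pot [ 0.5749 -0.174   0.1055] [ 0.6117 -0.1293  0.1102] ((592.7796630859375, -151.6920623779297), 22.63840675354004)
dish side [ 0.5647 -0.1216  0.0196] [ 0.6183 -0.0626  0.0267] ((589.8280639648438, -92.07303619384766), 29.94941520690918)
```

View pics/c5.png

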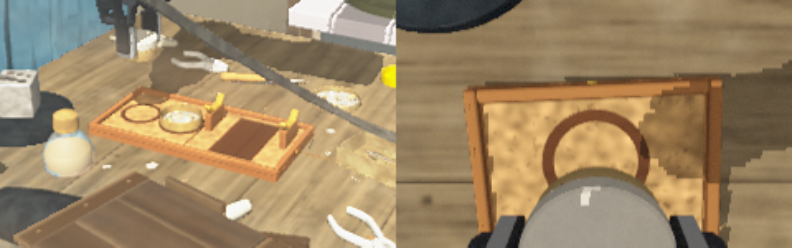

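The dish sits on its mark (left half, 180,120), and the pot is held just above the ring. Lowering the pot.

Emit:
apply_moves:
  offset:
    - [-1, 0, 35]
    - [-1, 0, 58]
    - [-1, 0, 70]
    - [-1, 0, 73]
    - [-1, 0, 74]
    - [-1, 0, 75]
    - [-1, 0, 75]
  spin: [0, 0, 0, 0, 0, 0, 0]

```text
clock: 12.75
tcp_pos: [0.5949, -0.151, 0.0163]
tcp_rot: [[-1.0, 0.0, 0.002], [0.0, 1.0, -0.0], [-0.002, -0.0, -1.0]]
force: [0.4, 0.1, -1.1]
finger_gap: 0.509
```

Emit:
apply_moves:
  offset:
    - [0, 0, 1]
    - [0, 0, 1.5]
    - [0, 0, 1.5]
  spin: [0, 0, 0]

```text
clock: 13.05
tcp_pos: [0.595, -0.1511, 0.0159]
tcp_rot: [[-1.0, -0.0, 0.002], [-0.0, 1.0, -0.001], [-0.002, -0.001, -1.0]]
force: [-4.1, 1.0, 6.5]
finger_gap: 0.508
```

Emit:
apply_moves:
  offset:
    - [0, 0, 0]
    - [0, 0, 0]
    - [0, 0, 0]
    - [0, 0, 0]
  spin: [0, 0, 0, 0]
  gripper: -0.4

```text
clock: 13.45
tcp_pos: [0.5943, -0.151, 0.0136]
tcp_rot: [[-1.0, 0.0, -0.0], [0.0, 1.0, -0.0], [0.0, -0.0, -1.0]]
force: [0.1, 0.0, -0.6]
finger_gap: 0.699
```

Emit:
apply_moves:
  offset:
    - [0, 0, -25]
    - [0, 0, -65]
    - [40, 0, -100]
    - [85, 5, -100]
    - [125, 10, -100]
    - [160, 12, -100]
    - [172, 12, -100]
    - [172, 12, -100]
  spin: [0, 0, 0, 0, 0, 0, 0, 0]

```text
clock: 14.25
tcp_pos: [0.4216, -0.1389, 0.1145]
tcp_rot: [[-1.0, -0.0, 0.002], [-0.0, 1.0, 0.0], [-0.002, 0.0, -1.0]]
force: [0.4, 0.7, 0.1]
finger_gap: 0.7
```

```bash
python3 look.py wrist w6; python3 - <<'E'
from h import *
np.set_printoptions(precision=4,suppress=True)
f=dict(np.load("w6.npz"));P=cloud(f)
m=(abs(P[...,0]-.42)<.04)&(abs(P[...,1]+.168)<.05)&(P[...,2]>.005)&(P[...,2]<.02)
k,l,st,ce=cv2.connectedComponentsWithStats(m.astype(np.uint8))
i=1+np.argmax(st[1:,4]);Q=P[l==i];print(Q.min(0),Q.max(0),cv2.minAreaRect((Q[:,:2]*1000).astype(np.float32)))
for a in np.arange(-.205,-.12,.008):
    q=Q[abs(Q[:,1]-a)<.004]
    if len(q): print(round(a,3),q[:,0].min(),q[:,0].max(),(q[:,0].min()+q[:,0].max())/2)
for e in mark_of("wrist","short_pliers")[:2]: print(e["score"],w(f,e["location"]))
E
```

```text
[ 0.4216 -0.1389  0.1145] [-1.     -0.0002  0.0023] 0.6995966495027564 14.25 [0.3668 0.7153 0.1364]
[ 0.3971 -0.2066  0.005 ] [ 0.443  -0.1274  0.0142] ((420.9007568359375, -166.58523559570312), (78.58937072753906, 46.042869567871094), 87.34835052490234)
-0.205 0.4007042383164729 0.437786582655956 0.41924541048621444
-0.197 0.39808632959686324 0.44110036666095315 0.4195933481289082
-0.189 0.3971288327244765 0.44299578402893003 0.4200623083767033
-0.181 0.3970766270945425 0.4422121957781391 0.4196444114363408
-0.173 0.4000190973953804 0.4390466240039261 0.41953286069965323
-0.165 0.40398824675153205 0.43508836598449335 0.4195383063680127
-0.157 0.41123711516608275 0.4294291695333953 0.42033314234973906
-0.149 0.41200681030916547 0.4294341828506304 0.42072049657989796
-0.141 0.41283172210144814 0.42863245000980726 0.42073208605562773
-0.133 0.41600173005116803 0.4261809521974365 0.42109134112430224
-0.125 0.41853126932988544 0.42366621283846 0.4210987410841727
0.7 [ 0.4222 -0.1659 -0.0004]
0.18 [ 0.5964 -0.1543  0.0068]
```

View pics/w6.png

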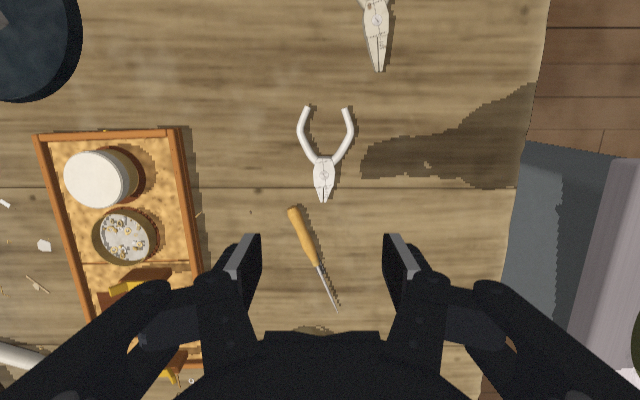

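The pliers are at (323,155) with their jaws at (323,185). The pot is in the tray at (100,178) and the dish at (127,236). I'll grip the jaws now.

Emit:
apply_moves:
  offset:
    - [1, -9, 40]
    - [1, -9, 80]
    - [1, -9, 103]
    - [1, -9, 110]
    - [1, -9, 111]
    - [1, -9, 111]
  spin: [0.03, 0.03, 0.03, 0.03, 0.03, 0.03]
  gripper: 0.06

```text
clock: 14.95
tcp_pos: [0.4225, -0.1481, 0.0041]
tcp_rot: [[-1.0, 0.03, 0.001], [0.03, 1.0, -0.001], [-0.001, -0.001, -1.0]]
force: [-0.2, 0.2, -0.1]
finger_gap: 0.472
```

Emit:
apply_moves:
  offset:
    - [0, 0, 0]
    - [0, 0, 0]
    - [0, 0, 0]
    - [0, 0, 0]
    - [0, 0, 0]
  spin: [0, 0, 0, 0, 0]
  gripper: 1
  grip_force: 50

```text
clock: 15.45
tcp_pos: [0.4225, -0.148, 0.0045]
tcp_rot: [[-1.0, 0.03, 0.003], [0.03, 1.0, -0.0], [-0.003, -0.0, -1.0]]
force: [-1.3, 0.7, 5.8]
finger_gap: 0.2
```

Emit:
apply_moves:
  offset:
    - [0, 0, -35]
    - [0, 0, -75]
    - [-25, 20, -95]
    - [-55, 45, -95]
    - [-85, 65, -95]
    - [-115, 90, -95]
    - [-145, 110, -95]
    - [-175, 130, -95]
  spin: [0, 0, 0.14, 0.28, 0.42, 0.56, 0.7, 0.84]

```text
clock: 16.25
tcp_pos: [0.6012, -0.0222, 0.0975]
tcp_rot: [[-0.641, 0.768, -0.0], [0.768, 0.641, 0.0], [0.0, -0.0, -1.0]]
force: [0.5, 0.5, -1.1]
finger_gap: 0.198
```

Emit:
apply_moves:
  offset:
    - [0, 0, 0]
    - [0, 0, 0]
    - [0, 0, 0]
    - [0, 0, 0]
    - [0, 0, 0]
    - [0, 0, 0]
    - [0, 0, 0]
  spin: [0.14, 0.28, 0.42, 0.56, 0.66, 0.66, 0.66]

```text
clock: 16.95
tcp_pos: [0.6, -0.0232, 0.0976]
tcp_rot: [[-0.044, 0.999, -0.0], [0.999, 0.044, 0.0], [0.0, -0.0, -1.0]]
force: [1.1, -0.2, -1.2]
finger_gap: 0.198
```

```bash
python3 look.py wrist w7; python3 look.py scene s7
```

```text
[ 0.6    -0.0232  0.0976] [-0.0435  0.9991 -0.0004] 0.1982632738516924 16.95 [ 1.0928 -0.1686 -1.237 ]
[ 0.6001 -0.0232  0.0976] [-0.0433  0.9991 -0.0003] 0.1946525596950875 17.0 [-0.2307  1.2196 -1.6597]
```

View pics/w7.png

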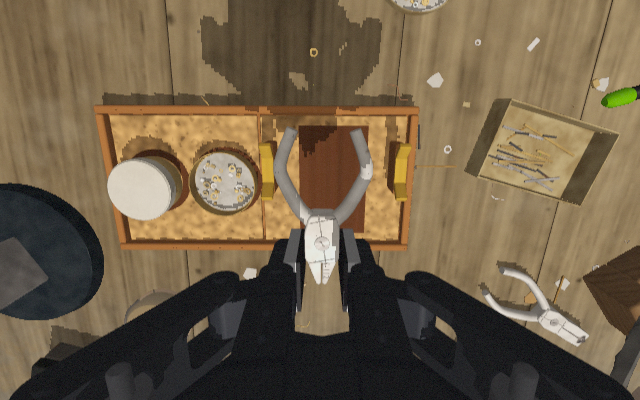

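The pliers are held with the handles up at (320,140) and the jaws at (322,250). Rests are at (267,172) and (401,172), the oblong at (333,180), and the pot (142,188) and dish (225,182) are on their marks. Measuring next.

```bash
python3 - <<'E'
from h import *
np.set_printoptions(precision=4,suppress=True)
f=dict(np.load("w7.npz"));P=cloud(f);g=f["image"].astype(int)
X,Y,Z=P[...,0],P[...,1],P[...,2]
def rect(n,m):
    k,l,st,ce=cv2.connectedComponentsWithStats(m.astype(np.uint8));i=1+np.argmax(st[1:,4]);Q=P[l==i]
    print(n,len(Q),Q.min(0),Q.max(0),(Q.min(0)+Q.max(0))[:2]/2,cv2.minAreaRect((Q[:,:2]*1000).astype(np.float32)));return Q
for s in (-.0615,.0305): rect("rest",(abs(Y-s)<.012)&(Z>.028)&(Z<.05)&(abs(X-.575)<.04))
Q=rect("wall",(Z>.0125)&(Z<.019)&(X<.56)&(X>.5)&(Y<.04)&(Y>-.2)); 
print("yaw",np.degrees(np.arctan(-np.polyfit(Q[:,1],Q[:,0],1)[0])))
q=rect("leftwall",(Z>.0125)&(Z<.019)&(X<.66)&(X>.53)&(Y>.03)&(Y<.07))
Q=rect("obl",(g.sum(2)<230)&(g[...,0]>g[...,2]+20)&(Z>.005)&(Z<.014)&(abs(Y+.015)<.035)&(abs(X-.589)<.05))
Q=rect("pliers",(Z>.09)&(Z<.12)&(abs(Y+.023)<.03)&(X>.5)&(X<.605)&(g.min(2)>70))
for a in np.arange(.535,.61,.01):
    q=Q[abs(Q[:,0]-a)<.004]
    if len(q): print(round(a,3),q[:,1].min(),q[:,1].max(),(q[:,1].min()+q[:,1].max())/2)
rect("pot",(Z>.03)&(Z<.04)&(abs(Y+.151)<.03)&(abs(X-.594)<.03)&(g.min(2)>90))
rect("dish",(Z>.019)&(Z<.026)&(abs(Y+.097)<.03)&(abs(X-.592)<.03))
E
```

```text
rest 733 [ 0.5565 -0.0657  0.028 ] [ 0.5956 -0.0562  0.0434] [ 0.576 -0.061] ((576.0866088867188, -60.94608688354492), (39.008087158203125, 8.366740226745605), 2.183225154876709)
rest 799 [0.5531 0.0261 0.028 ] [0.5926 0.0354 0.0438] [0.5729 0.0307] ((572.807373046875, 30.96773910522461), (39.26163101196289, 8.617841720581055), 2.4080865383148193)
wall 2883 [ 0.5298 -0.1888  0.0125] [0.56   0.04   0.0168] [ 0.5449 -0.0744] ((544.8114624023438, -74.44620513916016), (21.9030704498291, 229.59828186035156), 2.2365198135375977)
yaw 3.0251058093409227
leftwall 1223 [0.53   0.0301 0.0125] [0.6426 0.0485 0.0167] [0.5863 0.0393] ((586.27099609375, 38.555870056152344), (112.59815979003906, 18.379880905151367), 0.8235623240470886)
obl 4426 [ 0.5438 -0.0422  0.0075] [0.6114 0.0102 0.0124] [ 0.5776 -0.016 ] ((577.1219482421875, -14.707075119018555), (67.19588470458984, 51.82243728637695), 3.1200034618377686)
pliers 4338 [ 0.5408 -0.0469  0.0928] [ 0.6049 -0.0003  0.1071] [ 0.5729 -0.0236] ((573.0859375, -23.38135528564453), (63.81651306152344, 46.62134552001953), 1.2462437152862549)
0.545 -0.0436469741313683 -0.003831640347257126 -0.023739307239312713
0.555 -0.04678795453237073 -0.0008721373107806707 -0.023830045921575702
0.565 -0.04692622270719696 -0.0003089727816830906 -0.023617597744440024
0.575 -0.042981112570684404 -0.00390548100839642 -0.02344329678954041
0.585 -0.036933370555939135 -0.009062122068384432 -0.022997746312161782
0.595 -0.03128502936363471 -0.013707500925144783 -0.022496265144389748
0.605 -0.03051025011469837 -0.014104530983818463 -0.022307390549258416
pot 3082 [ 0.5728 -0.1741  0.03  ] [ 0.6173 -0.1289  0.0365] [ 0.5951 -0.1515] ((594.8536987304688, -151.41383361816406), (44.4069709777832, 43.68399429321289), 32.19193649291992)
dish 438 [ 0.5668 -0.1217  0.019 ] [ 0.616  -0.072   0.0245] [ 0.5914 -0.0968] ((591.3779296875, -96.76031494140625), (48.65485382080078, 49.097389221191406), 20.286760330200195)
```

Emit:
apply_moves:
  offset:
    - [8, 8, 0]
    - [8, 8, 30]
    - [8, 8, 55]
    - [8, 8, 72]
    - [8, 8, 80]
    - [8, 8, 83]
    - [8, 8, 83]
    - [8, 8, 83]
  spin: [-0.012, -0.012, -0.012, -0.012, -0.012, -0.012, -0.012, -0.012]

```text
clock: 17.85
tcp_pos: [0.6087, -0.0148, 0.0161]
tcp_rot: [[-0.053, 0.999, 0.002], [0.999, 0.053, 0.0], [0.0, 0.002, -1.0]]
force: [0.5, -0.1, -2.5]
finger_gap: 0.194
```

Emit:
apply_moves:
  offset:
    - [0, 0, 1.5]
    - [0, 0, 2.5]
    - [0, 0, 2.5]
  spin: [0, 0, 0]

```text
clock: 18.15
tcp_pos: [0.6084, -0.0148, 0.0135]
tcp_rot: [[-0.053, 0.999, 0.002], [0.999, 0.053, 0.0], [-0.0, 0.002, -1.0]]
force: [-1.6, 0.3, 4.1]
finger_gap: 0.194
```

Emit:
apply_moves:
  offset:
    - [0, 0, 0]
    - [0, 0, 0]
    - [0, 0, 0]
    - [0, 0, 0]
  spin: [0, 0, 0, 0]
  gripper: 0.29
  grip_force: 30

```text
clock: 18.55
tcp_pos: [0.6077, -0.015, 0.012]
tcp_rot: [[-0.053, 0.999, -0.0], [0.999, 0.053, -0.0], [-0.0, -0.0, -1.0]]
force: [-0.3, 0.6, 0.1]
finger_gap: 0.361
```

Emit:
apply_moves:
  offset:
    - [0, 0, -20]
    - [0, 0, -60]
    - [0, 0, -97]
    - [-10, -36, -97]
    - [-20, -75, -97]
    - [-30, -110, -97]
    - [-40, -145, -97]
    - [-51, -180, -97]
  spin: [0, 0, -0.14, -0.28, -0.42, -0.56, -0.7, -0.84]

```text
clock: 19.35
tcp_pos: [0.4294, -0.0758, 0.1091]
tcp_rot: [[-0.783, 0.623, -0.0], [0.623, 0.783, -0.0], [-0.0, -0.0, -1.0]]
force: [-0.1, -1.1, 1.6]
finger_gap: 0.354
```

Emit:
apply_moves:
  offset:
    - [0, 0, 0]
    - [0, 0, 0]
    - [0, 0, 0]
    - [0, 0, 0]
    - [0, 0, 0]
    - [0, 0, 0]
    - [0, 0, 0]
    - [0, 0, 0]
  spin: [-0.14, -0.28, -0.42, -0.56, -0.7, -0.84, -0.98, -1.06]

```text
clock: 20.15
tcp_pos: [0.4307, -0.0754, 0.1093]
tcp_rot: [[-0.926, -0.377, 0.0], [-0.377, 0.926, 0.0], [-0.0, 0.0, -1.0]]
force: [0.2, 0.2, -0.4]
finger_gap: 0.355
```

```bash
python3 look.py wrist w8; python3 look.py side s8; python3 - <<'E'
from h import *
np.set_printoptions(precision=4,suppress=True)
f=dict(np.load("w8.npz"));P=cloud(f)
m=(abs(P[...,0]-.428)<.05)&(abs(P[...,1]+.07)<.065)&(P[...,2]>.003)&(P[...,2]<.02)
k,l,st,ce=cv2.connectedComponentsWithStats(m.astype(np.uint8))
i=1+np.argmax(st[1:,4]);Q=P[l==i];print(Q.min(0),Q.max(0),cv2.minAreaRect((Q[:,:2]*1000).astype(np.float32)))
for a in np.arange(-.12,-.01,.01):
    q=Q[abs(Q[:,1]-a)<.003]
    if len(q): print(round(a,3),q[:,0].min(),q[:,0].max(),(q[:,0].min()+q[:,0].max())/2,q[:,2].max())
a=f["image"][:,100:540];b=np.load("s8.npz")["image"][170:280,200:420]
cv2.imwrite("pics/c8.png",np.hstack([cv2.resize(a,None,fx=.8,fy=.8),cv2.resize(b,(440,320),interpolation=2)[:, :]])[:,:,::-1])
E
```

```text
[ 0.4307 -0.0754  0.1093] [-0.9261 -0.3774  0.    ] 0.3553717905850676 20.15 [ 0.1871  0.2174 -0.4264]
[ 0.4307 -0.0754  0.1093] [-0.9251 -0.3797  0.    ] 0.35335428467949653 20.2 [ 0.4195 -0.6177 -0.2726]
[ 0.4074 -0.1228  0.003 ] [ 0.4527 -0.0149  0.0146] ((427.7589416503906, -68.53379821777344), (11.235512733459473, 114.71454620361328), 21.880817413330078)
-0.12 0.441512169765156 0.45265727040794257 0.4470847200865493 0.013397347521604323
-0.11 0.4381566763217917 0.4513804554606256 0.44476856589120867 0.013394307760348681
-0.1 0.43401283147308517 0.4464601912991179 0.44023651138610154 0.012461375229281653
-0.09 0.42979784795307546 0.4426257553747309 0.43621180166390316 0.014600071490063992
-0.08 0.4277307283462405 0.43923381634219666 0.43348227234421854 0.01285718878989937
-0.07 0.4242458061041434 0.43356169915705445 0.42890375263059893 0.011512997624184949
-0.06 0.4199755147518981 0.4293708691298529 0.4246731919408755 0.009431364837788059
-0.05 0.4187210632694671 0.4227941030082807 0.4207575831388739 0.008660136441880557
-0.04 0.4147759878169855 0.4185616739216388 0.41666883086931217 0.009280607049286233
-0.03 0.41188229630939693 0.41466606542417345 0.4132741808667852 0.0083893204539501
-0.02 0.40785823783375974 0.41071830739334525 0.4092882726135525 0.007795821376356057
```

View pics/c8.png

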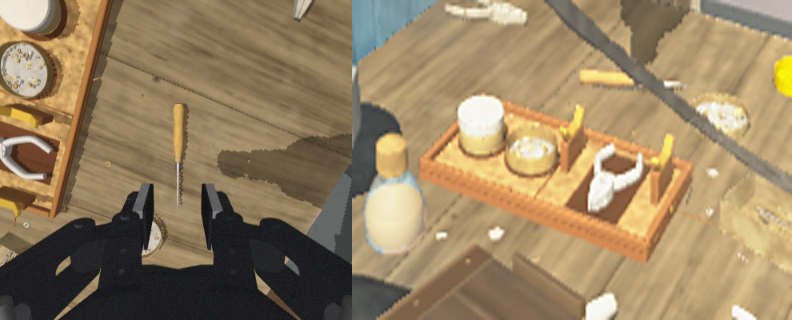

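The scriber is aligned under the gripper (left half, 179,130). The pot, dish and pliers are in place (right half). Gripping the scriber.

Emit:
apply_moves:
  offset:
    - [0, 0, 40]
    - [0, 0, 75]
    - [0, 0, 98]
    - [0, 0, 105]
    - [0, 0, 106]
    - [0, 0, 106]
  spin: [0, 0, 0, 0, 0, 0]

```text
clock: 20.85
tcp_pos: [0.4317, -0.0754, 0.0046]
tcp_rot: [[-0.928, -0.372, 0.002], [-0.372, 0.928, -0.0], [-0.002, -0.001, -1.0]]
force: [0.2, -0.4, 0.7]
finger_gap: 0.352
```

Emit:
apply_moves:
  offset:
    - [0, 0, 0]
    - [0, 0, 0]
    - [0, 0, 0]
    - [0, 0, 0]
    - [0, 0, 0]
  spin: [0, 0, 0, 0, 0]
  gripper: 1

```text
clock: 21.35
tcp_pos: [0.4319, -0.0753, 0.0048]
tcp_rot: [[-0.928, -0.373, 0.003], [-0.373, 0.928, 0.0], [-0.002, -0.001, -1.0]]
force: [-0.9, 1.5, 6.1]
finger_gap: 0.107
```

Emit:
apply_moves:
  offset:
    - [0, 0, -40]
    - [0, 0, -80]
    - [-35, 0, -95]
    - [-70, 0, -95]
    - [-105, 0, -95]
    - [-140, -5, -95]
    - [-152, -5, -95]
    - [-152, -5, -95]
  spin: [0, 0, 0.1, 0.2, 0.3, 0.344, 0.344, 0.344]

```text
clock: 22.15
tcp_pos: [0.5741, -0.023, 0.0972]
tcp_rot: [[-0.999, -0.038, -0.002], [-0.038, 0.999, -0.0], [0.002, -0.0, -1.0]]
force: [-0.9, -0.6, -0.5]
finger_gap: 0.108
```

```bash
python3 look.py wrist w9; python3 look.py scene s9; python3 - <<'E'
from h import *
np.set_printoptions(precision=4,suppress=True)
t=status.observe()["tcp_pos"]
f=dict(np.load("w9.npz"));P=cloud(f);X,Y,Z=P[...,0],P[...,1],P[...,2]
m=(Z>.085)&(Z<.125)&(abs(X-t[0])<.02)&(Y>-.12)&(Y<.08)
k,l,st,ce=cv2.connectedComponentsWithStats(m.astype(np.uint8))
i=1+np.argmax(st[1:,4]);Q=P[l==i]
for a in np.arange(-.1,.05,.01):
    q=Q[abs(Q[:,1]-a)<.003]
    if len(q)>3: print(round(a,3),q[:,0].min(),q[:,0].max(),q[:,2].max(),len(q))
print(Q.min(0),Q.max(0))
f=dict(np.load("s9.npz"));P=cloud(f);X,Y,Z=P[...,0],P[...,1],P[...,2]
m=(Z>.09)&(Z<.125)&(abs(X-t[0])<.02)&(Y<t[1]-.016)&(Y>-.12);Q=P[m];print("scene handle",len(Q),Q.min(0),Q.max(0))
a=np.load("w9.npz")["image"][60:300,180:460];b=f["image"][130:250,280:440]
cv2.imwrite("pics/c9.png",np.hstack([cv2.resize(a,(420,360)),cv2.resize(b,(380,360),interpolation=2)])[:,:,::-1])
E
```

```text
[ 0.5741 -0.023   0.0972] [-0.9993 -0.0385 -0.0021] 0.10825661739148966 22.15 [-0.8748 -0.5548 -0.546 ]
[ 0.5733 -0.0233  0.0975] [-0.9993 -0.0385 -0.0018] 0.10512760189239978 22.2 [ 0.2386 -0.312  -0.2676]
-0.07 0.5706338751383345 0.5818493974824441 0.10606005972867595 292
-0.06 0.5703607396030748 0.5816397720684316 0.10583490936359836 295
-0.05 0.5705842335234761 0.580405153260468 0.10545061687192257 247
-0.04 0.5696404767528516 0.5806470371323579 0.10554499458799332 270
-0.03 0.5567622906040536 0.5929960387924893 0.12498190034961656 971
-0.02 0.5699722523038105 0.5794255095389309 0.12362204160421557 204
-0.01 0.5697880695339187 0.5790398118100987 0.12468263726702118 110
-0.0 0.5704044848657694 0.5774388415933158 0.1015560057242661 92
0.01 0.572029080673136 0.5744019615289541 0.10105297750773767 49
0.02 0.5716412285139642 0.5740145040918584 0.10088454292023455 45
0.03 0.5718515626646392 0.5736066347669193 0.10119878107478628 26
[ 0.5568 -0.0726  0.0946] [0.593  0.0317 0.125 ]
scene handle 62 [ 0.5646 -0.0742  0.0914] [ 0.5747 -0.0399  0.1044]
```

View pics/c9.png

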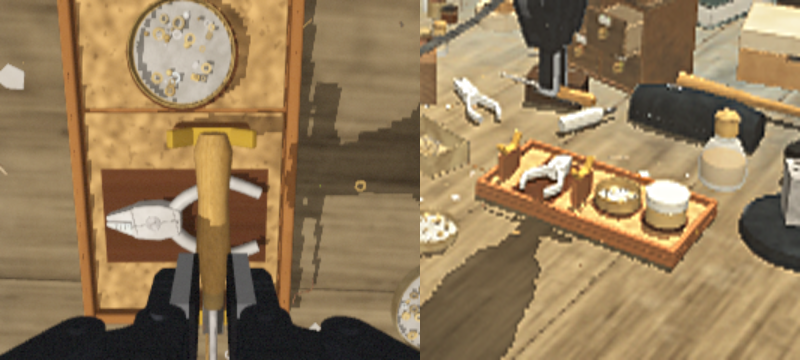

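The scriber is held level in line with both rests, and the pliers lie on the oblong (left half, 150,220). Lowering it.

Emit:
apply_moves:
  offset:
    - [0, 0, 25]
    - [0, 0, 45]
    - [0, 0, 53]
    - [0, 0, 56]
    - [0, 0, 57]
    - [0, 0, 57]
  spin: [0, 0, 0, 0, 0, 0]

```text
clock: 22.85
tcp_pos: [0.5741, -0.0234, 0.0425]
tcp_rot: [[-0.999, -0.038, 0.002], [-0.038, 0.999, 0.0], [-0.002, 0.0, -1.0]]
force: [0.4, 0.0, 0.3]
finger_gap: 0.105
```

Emit:
apply_moves:
  offset:
    - [0, 0, 1]
    - [0, 0, 2]
    - [0, 0, 3]
    - [0, 0, 3]
  spin: [0, 0, 0, 0]

```text
clock: 23.25
tcp_pos: [0.5736, -0.0234, 0.0381]
tcp_rot: [[-0.999, -0.038, -0.0], [-0.038, 0.999, -0.0], [0.0, -0.0, -1.0]]
force: [-0.4, -0.1, 0.3]
finger_gap: 0.111
```

Emit:
apply_moves:
  offset:
    - [0, 0, 0.7]
    - [0, 0, 1]
    - [0, 0, 1]
  spin: [0, 0, 0]

```text
clock: 23.55
tcp_pos: [0.5738, -0.0234, 0.0379]
tcp_rot: [[-0.999, -0.038, 0.0], [-0.038, 0.999, -0.0], [-0.0, -0.0, -1.0]]
force: [-3.4, 1.0, 4.6]
finger_gap: 0.108
```

Emit:
apply_moves:
  offset:
    - [0, 0, 0]
    - [0, 0, 0]
    - [0, 0, 0]
    - [0, 0, 0]
  spin: [0, 0, 0, 0]
  gripper: 0.35

```text
clock: 23.95
tcp_pos: [0.5736, -0.0234, 0.037]
tcp_rot: [[-0.999, -0.038, -0.0], [-0.038, 0.999, -0.0], [0.0, -0.0, -1.0]]
force: [-0.7, 0.5, 0.9]
finger_gap: 0.329
```

Emit:
apply_moves:
  offset:
    - [0, 0, -10]
    - [0, 0, -30]
    - [0, 0, -70]
    - [0, 20, -110]
    - [0, 60, -130]
    - [0, 100, -130]
    - [0, 100, -130]
  spin: [0, 0, 0, 0, 0, 0, 0]

```text
clock: 24.65
tcp_pos: [0.57, 0.0803, 0.1689]
tcp_rot: [[-0.999, -0.042, 0.002], [-0.042, 0.999, 0.002], [-0.002, 0.002, -1.0]]
force: [-0.4, 0.9, -0.2]
finger_gap: 0.326
```

```bash
python3 look.py wrist w10; python3 - <<'E'
from h import *
np.set_printoptions(precision=4,suppress=True)
f=dict(np.load("w10.npz"));P=cloud(f);X,Y,Z=P[...,0],P[...,1],P[...,2];g=f["image"].astype(int)
m=(Z>.036)&(Z<.05)&(abs(X-.574)<.011)&(Y>-.1)&(Y<.06)
Q=P[m];print(Q.min(0),Q.max(0),cv2.minAreaRect((Q[:,:2]*1000).astype(np.float32)))
for a in np.arange(-.08,.06,.01):
    q=Q[abs(Q[:,1]-a)<.003]
    if len(q)>3: print(round(a,3),q[:,0].min(),q[:,0].max(),q[:,2].max(),len(q))
b=f["image"]
cv2.imwrite("pics/c10.png",b[:,100:540][:,:,::-1].repeat(1,0))
E
```

```text
[0.57   0.0803 0.1689] [-0.9991 -0.0417  0.0021] 0.32584560067845714 24.65 [-0.4459  0.9077 -0.2456]
[ 0.563  -0.0659  0.036 ] [0.5849 0.0429 0.047 ] ((574.2445678710938, -11.59652328491211), (108.7583999633789, 18.169206619262695), 87.7293930053711)
-0.06 0.5633276478294273 0.5810445607267531 0.04617884100475535 155
-0.05 0.5701062391574555 0.579890696093981 0.04605981562298468 105
-0.04 0.5696698071808926 0.5802911714980704 0.04671638199806834 109
-0.03 0.5692046621322127 0.5799785548805177 0.04599405492632966 107
-0.02 0.5702465665488337 0.5779731756632015 0.044724980117318486 81
-0.01 0.5698131329472524 0.5767973590097233 0.04173875159995391 64
-0.0 0.5695573859407557 0.5764027419255708 0.04238662335226716 40
0.01 0.5714703157927143 0.574279547527731 0.042037386047437064 30
0.02 0.5719081229617013 0.5730166319869169 0.04180854198729863 16
0.03 0.5715168633440287 0.5849050077226824 0.0418165120926055 23
0.04 0.5712048186313341 0.5721575033208778 0.040652911050498244 10
```

View pics/c10.png

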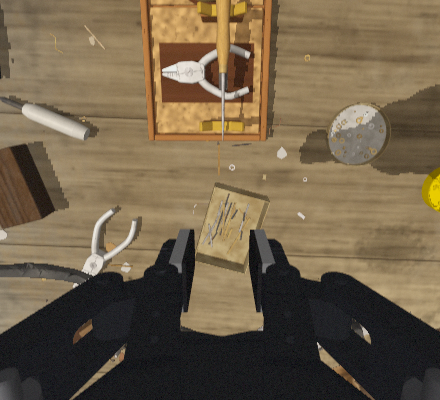

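The scriber lies level across both rests (223,70), above the pliers, and the gripper is clear. Handing in.

```bash
python3 -c "
from h import *
print(manip.job_done())"
```

```text
the job is handed in; nothing more can be done
None
```

The kit is packed in the order asked: dish on the solid mark, pot on the ring mark, short pliers flat on the oblong mark, and the scriber last across both rests. I handed the job in at about 25 s of the 88 s allowed.

Last measurements, all in world coordinates:

| Item | Measured | Target |
|---|---|---|
| Dish centre | (0.591, -0.097) | disc mark about (0.592, -0.097) |
| Pot centre | (0.595, -0.1515) | ring mark about (0.594, -0.152) |
| Scriber top (handle) | 46 mm above the bench, level | 45 mm expected |

- **Pliers:** I checked them by eye in the pictures. They lie within the oblong mark with the jaws pointing away from the robot. I did not measure their position again after release.
- **Look-alikes:** I did not touch the wide dish, the long pliers or the yellow dish.
- **Forces:** the highest I read at the wrist was about 7 N. I saw no failed or conflicting checks, apart from 2–4 mm offsets between commanded and measured tool positions, which I corrected before placing the dish, pot and pliers.

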